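# Put the tall specimen panel in the light viewer

### The arm

A 6-joint arm with a two-finger parallel gripper is mounted at the origin on the work surface. World frame = base frame: x ahead of the robot, y to its left, z up, the work surface at z = 0. Lengths are in m, angles in degrees, forces in N, time in s.
With the tool pointing down it reaches from about 0.275 to 0.85 m from the base axis. Payload 5.2 kg.
Tool frame: the origin (TCP) lies midway between the tips of the shut fingers; the grasp point (between the pads) lies 19 mm behind it (env.grip_depth is the distance from the TCP to the grasp point, in m); z points along the fingers, y is the line along which they close (so a half turn about z gives the same grasp; the last joint's range is limited). The gripper opens to 85 mm and grips with 20 to 120 N. Pads are 22 mm wide; open, the fingers measure 114 mm over their backs; the gripper's body (76 mm by 85 mm) begins 54 mm behind the grasp point. The pads swing forward as they close: fully open they stand 13 mm farther back than shut.
Start: joints at [-84.443, 14.817, 87.949, -0, 77.235, -11.62], TCP at [0.162, -0.525, 0.231] pointing down, gripper open.
Joint ranges: [-179.93, 179.93], [-52.35, 119.4], [10.71, 147.94], [-69.91, 249.91], [12.55, 155.21], [-178.61, 178.61]. Speed limits (degrees/s): [147.25, 147.25, 180, 180, 180, 180].

### API

Orientations are given as a 3x3 rotation matrix whose columns are the frame's x, y, z axes.
In Python, from plant import env gives the robot as it stands. Calls block until the motion is done:
- env.reach(position, orientation): joint-space move of the TCP to a pose.
- env.movel(position, ori=None, v=0.15, max_force=None): straight line of the TCP; ori=None keeps the orientation; v is the mean speed in m/s. With max_force (N) it stops when the force on the tool has changed by that much, and returns True; else False.
- env.set_joints(angles): joint-space move.
- env.gripper_to(opening, newtons=None): opening from 0.0 (shut) to 1.0 (fully open); newtons is the grip in N (None keeps the last); returns when the fingers have stopped.
- env.sleep(seconds).
- env.inverse_kinematics(position, orientation): joint angles nearest the present ones, or None.
- env.read_camera(name): name is "scene" or "top" or "wrist"; returns (picture, depth): 384x512x3 uint8, blue, green, red; 384x512 float32, m along the optical axis (not along the pixel's ray), 0 where there is no reading.
- env.calibration(name): a dict with "vertical_fov" (degrees; the focal length in pixels is half the picture's height over the tangent of half this angle, whatever the lens; pixels are square), "cx", "cy" (the principal point, pixels), "dist" ([k1, k2, p1, p2, k3] as OpenCV has them; the pictures are not rectified), "eye" and "rotation" of the camera in the world; the wrist camera has in their place "mount" (4x4, takes a point from camera to tool coordinates, whose origin is the TCP and whose axes are the flange's). Camera axes: x right, y down, z forward; pixel columns grow to the right and rows downward; lengths in m; the calibration is good to about 2 mm. A picture is of the moment at which its call begins: read the wrist's pose just before it. calibration takes no time and is no camera call.
A pose or a line that the arm cannot do raises env.Unreachable and nothing moves.
- env.sign_off(): hands the job in; it is judged then, once.
Readings, each from a call of its own:
- env.read_t(): time.
- env.read_qpos(): joint angles.
- env.read_qvel(): joint speeds.
- env.read_joint_torque(): joint torques, N m.
- env.read_tcp_pos(): TCP position.
- env.read_orientation(): TCP orientation.
- env.read_contact_force(): force on the tool from outside, world axes, zero at the start.
- env.read_ft_torque(): the same for the moment, N m.
- env.read_width(): opening from 0.0 (shut) to 1.0 (fully open).
- env.read_finger_force(): force on a finger pad.
Only numpy, scipy, OpenCV 4.12 (cv2) and the standard library are available. Lean on these libraries where they do the work, as an engineer would, in place of code of your own. Each camera call takes 0.05 s, during which the arm holds its last target. There are 200 camera calls.

### The job

Slide the tall glass specimen panel straight up out of the grey slotted rack by its black top rail, and slide it gently down, upright, into the slot of the light viewer until it rests on the bottom; let go of it there, do not drop it. Then push the viewer's lamp lever all the way over, away from the side it leans to. Leave the two shorter panels in the rack, and do not disturb the dish, the dropper bottle or the phone.

Things in the scene. Friction and masses are not known exactly. Their poses are not given: they have to be found in the camera images.
- panel_tall: (All sizes in mm.) Panel to move: flat glass, aluminium side edges, 80 wide (x), 5 thick (y), 125 high (z), about 0.15 kg. Its top 24 is a black plastic rail 10 thick, 80 long, to be gripped across its thickness. Starts in any of the rack's three slots, aligned with it, standing 35 higher than the others. Origin: centre of its lower edge; z up. Fits the viewer either way round.
- panel_short_a: one of two identical shorter glass panels, built just like panel_tall but only 90 high (top at 100 above the table when in the rack); it stays in the rack. Origin and axes as for panel_tall.
- panel_short_b: one of two identical shorter glass panels, built just like panel_tall but only 90 high (top at 100 above the table when in the rack); it stays in the rack. Origin and axes as for panel_tall.
- rack: Fixed grey plastic rack: base 125 (x) by 165 (y) by 10 thick, on the table, yaw up to 0.4 rad either way. Three upright slots along its x, open at the top, at y = -50, 0 and +50, each 8 wide (y) and 85 long (x), bottom 10 above the table, walls 40 high above that. Panels stand loosely in them. Origin: centre of the underside; z up.
- viewer: Fixed light viewer: white base 125 (x) by 185 (y, -130 to +55) by 12 thick. Along its x at y = 0 stands the dark steel slot (viewer_slot); from y = 36 to 50 an upright white light panel 110 wide, top 82 above the table; at y = -95 the lamp lever on a grey block. Yaw up to 0.4 rad either way. Origin: on the table under the middle of the slot; z up.
- viewer_slot (a point): Middle of the bottom of the viewer's slot, 12 above the table, axes as the viewer's. Slot 9 wide (y), 90 long (x); walls 35 high above the bottom, then flared lips up to about 11 higher that lead in from about 18 wide; ends closed by lugs 27 high. A seated panel's origin lies here.
- lamp (a joint): Lamp lever angle, rad: 0 leaning to the viewer's -x side (off), 1.0 fully over to the viewer's +x side (on), the end stop. It starts between 0 and 0.2. It turns about the viewer's y axis, on a pivot 34 above the table at viewer x = 0, y = -95, needs under 2 N at the knob, and stays where it is left.
- lamp_tip (a point): Centre of the lamp lever's black ball knob, 26 diameter, on a steel rod 10 thick, 60 from the pivot: 87 above the table at either end of its travel, 94 in the middle.
- dish: Bystander: glass dish 90 diameter, 16 high, on the table between rack and viewer. Origin: centre of the underside.
- dropper_bottle: Bystander: amber bottle 36 diameter, 75 high, standing between and beyond rack and viewer. Origin: centre of the underside.
- phone: Bystander: phone 150 by 74 by 9 lying flat nearer the robot. Origin: centre of the underside.

How it is judged:
By the outcome, as a careful person would: the job done as asked, in the order asked, and still so for the second after the job is handed in, with the robot touching nothing.
It also fails if it takes over 58 s, if anything falls off the work surface, if the arm or the gripper's body presses on something with over 40 N, if the wrist force passes 120 N, or if a joint passes its speed limit or range.

## Working session

There is one attempt and no reset: what is moved stays moved. The work goes in short steps, each a Python script; the robot and the scene stay as the last script left them, time stands still between calls to the robot, and variables do not carry over. Pictures are saved under pics/ and viewed, at most 10 in all, crops included, and the job is handed in when it is done.

```bash
ls; mkdir -p pics; cat > h.py <<'E'
import numpy as np, cv2
from plant import env
def cam(name):
    c=env.calibration(name); f=192/np.tan(np.radians(c["vertical_fov"])/2)
    K=np.array([[f,0,c["cx"]],[0,f,c["cy"]],[0,0,1.]])
    return c,K,np.array(c["dist"],float)
def pose(c):
    if "eye" in c: return np.array(c["rotation"],float),np.array(c["eye"],float)
    R=np.array(env.read_orientation());p=np.array(env.read_tcp_pos());M=np.array(c["mount"])
    return R@M[:3,:3],R@M[:3,3]+p
def shot(name):
    c,K,d=cam(name);R,e=pose(c);im,dep=env.read_camera(name);return im,dep,K,d,R,e
def cloud(s):
    im,dep,K,d,R,e=s
    v,u=np.mgrid[0:384,0:512]
    n=cv2.undistortPoints(np.stack([u,v],-1).reshape(-1,1,2).astype(np.float64),K,d).reshape(384,512,2)
    P=np.dstack([n[...,0]*dep,n[...,1]*dep,dep]); W=P@R.T+e
    W[dep<=0]=np.nan
    return W
def save(n,s): np.savez(n,im=s[0],dep=s[1],K=s[2],d=s[3],R=s[4],e=s[5])
def load(n):
    z=np.load(n);return [z[k] for k in("im","dep","K","d","R","e")]
E
python3 - <<'E'
from h import *
ims=[]
for n in("top","scene"):
    s=shot(n);save(n+'.npz',s);cv2.imwrite(f'pics/{n}.png',s[0]);print(n,s[5],s[4].round(2).tolist())
print(env.calibration("wrist"))
E
```

```text
pics
top [ 0.45672877 -0.02428296  1.02639891] [[-0.01, -1.0, 0.1], [-1.0, 0.01, 0.02], [-0.02, -0.1, -1.0]]
scene [ 1.11543475 -0.26284946  0.88131912] [[0.44, 0.72, -0.55], [0.9, -0.35, 0.26], [-0.01, -0.6, -0.8]]
{'vertical_fov': 69.49104240837033, 'cx': 254.92522961447938, 'cy': 190.7558292147474, 'dist': array([-0.02872919,  0.        ,  0.        ,  0.        ,  0.        ]), 'mount': array([[-8.95968904e-04, -9.55329628e-01, -2.95541028e-01,
         7.65276102e-02],
       [ 9.99999442e-01, -6.90388622e-04, -7.99955594e-04,
        -2.36213150e-04],
       [ 5.60183117e-04, -2.95541580e-01,  9.55329713e-01,
        -1.42831850e-01],
       [ 0.00000000e+00,  0.00000000e+00,  0.00000000e+00,
         1.00000000e+00]])}
```

View pics/top.png

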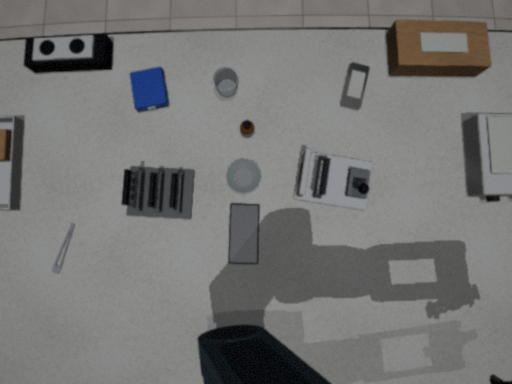

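View pics/scene.png

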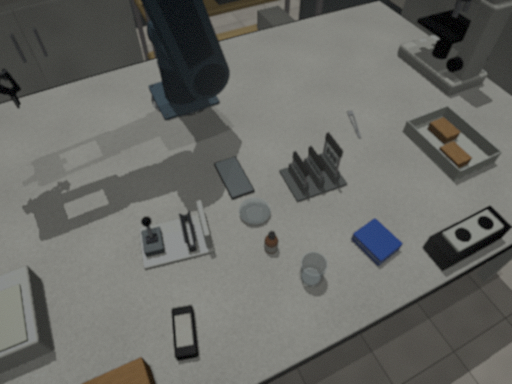

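Top view: the rack is centred at (160,192), with the tall panel in its left slot (rail at about (128,187)). The viewer slot is at (321,175), the light panel at (303,170) and the knob at (362,187), leaning to the -x side (towards the robot). The scene view agrees: tall panel at (333,150), knob at (146,221).

```bash
python3 - <<'E'
from h import *
W=cloud(load('top.npz'))
for n,(u,v) in dict(tall=(128,187),s1=(153,187),s2=(176,188),slot=(321,175),light=(305,165),knob=(362,187),bottle=(247,128),dish=(243,175)).items():
    print(n,W[v,u].round(3))
# move over rack and viewer, high, look with wrist
def look(x,y,z,name):
    a=0.0
    R=np.array([[1,0,0],[0,-1,0],[0,0,-1.]])   # tool x = world x
    env.reach([x,y,z],R); s=shot('wrist'); save(name+'.npz',s); return s[0]
t=W[187,153]; v=W[175,321]
ims=[]
k=0
for c in (v,t):
    for dx in (-.13,-.07):
        try: ims.append(look(c[0]+dx,c[1],0.33,f'w{k}'))
        except env.Unreachable as ex: print('unreach',c,dx)
        k+=1
print(env.read_t(),env.read_qpos())
cv2.imwrite('pics/w.png',np.vstack([np.hstack(ims[:2]),np.hstack(ims[2:])])[::,::] if len(ims)==4 else np.hstack(ims))
im=cv2.imread('pics/w.png'); cv2.imwrite('pics/w_s.png',cv2.resize(im,(800,600)) if len(ims)==4 else cv2.resize(im,(800,600*1//len(ims))))
E
```

```text
tall [0.545 0.26  0.124]
s1 [0.547 0.21  0.095]
s2 [0.545 0.159 0.08 ]
slot [ 0.58  -0.191  0.01 ]
light [ 0.595 -0.143  0.082]
knob [ 0.54 -0.27  0.1 ]
bottle [ 0.688 -0.008  0.069]
dish [0.583 0.005 0.002]
4.1833 [1.14224879e+01 9.12377618e+00 8.16414435e+01 3.62917155e-04
 8.93489914e+01 1.01525034e+02]
```

View pics/w_s.png

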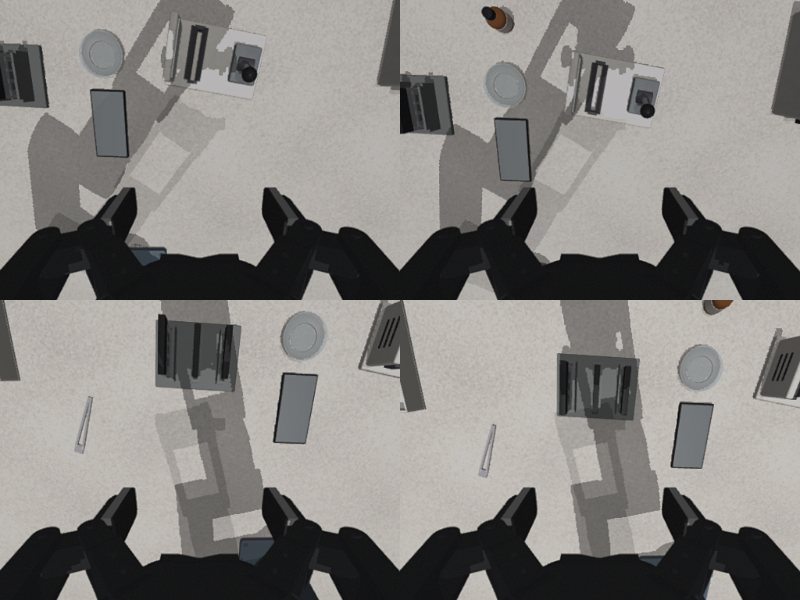

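The wrist views show the rack and all three panels (panels 3 and 4), and the viewer slot, light panel and knob (panels 1 and 2), all unobstructed.

```bash
cat >> h.py <<'E'
def region(W,c,r,z0,z1):
    m=(np.hypot(W[...,0]-c[0],W[...,1]-c[1])<r)&(W[...,2]>z0)&(W[...,2]<z1)
    return m
def rect(P):
    (c,(w,h),a)=cv2.minAreaRect((P[:,:2]*1000).astype(np.float32))
    if w<h: w,h,a=h,w,a+90
    a=(a+90)%180-90
    return np.round(c,1),round(w,1),round(h,1),round(a,2)   # long axis angle in deg
E
python3 - <<'E'
from h import *
for n in('w0','w1','w2','w3'):
    s=load(n+'.npz');W=cloud(s)
    if n in('w2','w3'):
        for nm,c,z in(('tall',(.545,.26),(.122,.15)),('s1',(.547,.21),(.09,.106)),('s2',(.545,.159),(.09,.106))):
            m=region(W,c,.06,*z); 
            if nm!='tall': m&=abs(W[...,1]-c[1])<.02
            P=W[m]; print(n,nm,len(P),rect(P) if len(P)>5 else '',np.median(P[:,2]).round(4))
    else:
        for nm,c,r,z in(('lips',(.58,-.19),.07,(.045,.066)),('light',(.595,-.143),.07,(.074,.09)),('knob',(.54,-.27),.035,(.08,.12))):
            m=region(W,c,r,*z)
            if nm=='lips': m&=(abs(W[...,1]+.19)<.035)&(s[0].max(-1)<110)
            P=W[m]; print(n,nm,len(P),rect(P),np.median(P[:,2]).round(4),P[:,2].max().round(3))
E
python3 - <<'E'
import cv2,sys
sys.path.insert(0,'.')
import numpy as np
z=np.load('w1.npz')['im'];a=z[50:170,190:350]
cv2.imwrite('pics/crop1.png',cv2.resize(a,(800,600),interpolation=cv2.INTER_CUBIC))
E
```

```text
w0 lips 1067 (array([ 580.1, -175.4]), 99.4, 50.7, -9.13) 0.0549 0.066
w0 light 1116 (array([ 581.5, -143.5]), 110.3, 15.7, -9.64) 0.0818 0.085
w0 knob 335 (array([ 538.5, -273.9]), 25.0, 24.8, -89.85) 0.1001 0.106
w1 lips 956 (array([ 580.4, -174.9]), 97.1, 50.4, -10.07) 0.0554 0.065
w1 light 932 (array([ 582. , -143.3]), 109.7, 16.4, -10.7) 0.0818 0.085
w1 knob 291 (array([ 539.6, -273.4]), 24.0, 23.9, 3.51) 0.0999 0.104
w2 tall 828 (array([545.1, 264.5]), 79.9, 10.1, -3.1) 0.1352
w2 s1 564 (array([541.6, 215.8]), 79.6, 10.1, -3.67) 0.1002
w2 s2 603 (array([539.6, 165.6]), 79.6, 10.4, -4.2) 0.1001
w3 tall 685 (array([546. , 264.6]), 78.8, 10.5, -3.67) 0.1351
w3 s1 484 (array([541.9, 215.9]), 78.6, 10.0, -3.72) 0.1001
w3 s2 524 (array([540.3, 165.8]), 78.6, 10.4, -3.83) 0.1
```

View pics/crop1.png

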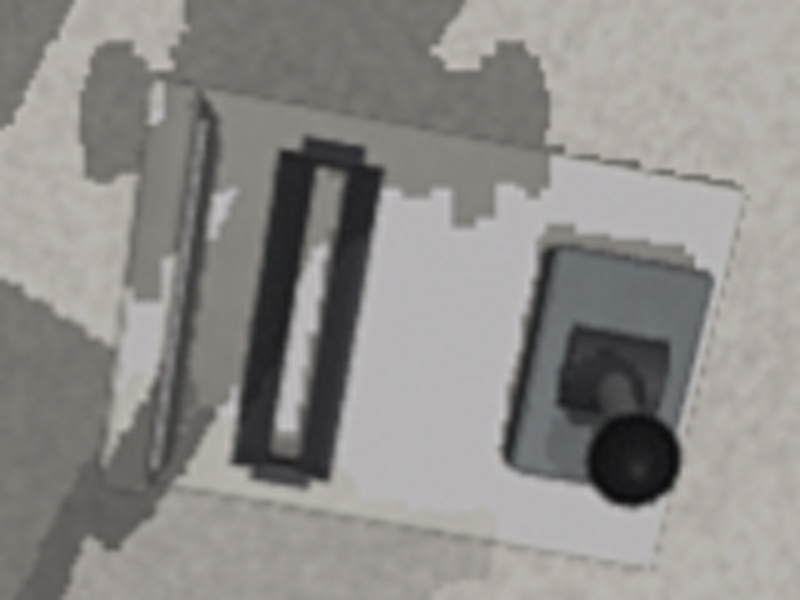

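The crop shows the slot between dark lips running from (325,150) to (285,475), with closed lugs at both ends. The knob at (635,458) leans to the near, -x side. Next I'll take close, opposed views so that any mount bias cancels.

```bash
cat >> h.py <<'E'
def tool(yaw):  # tool x along yaw (deg), z down
    a=np.radians(yaw);c,s=np.cos(a),np.sin(a)
    return np.array([[c,s,0],[s,-c,0],[0,0,-1.]])
E
python3 - <<'E'
from h import *
def view(c,yaw,back,z,name):
    a=np.radians(yaw)
    p=[c[0]-back*np.cos(a),c[1]-back*np.sin(a),z]
    try: env.reach(p,tool(yaw))
    except env.Unreachable: print('unreachable',name);return None
    s=shot('wrist');save(name+'.npz',s);return s,cloud(s)
def rack(n,r):
    if r is None:return
    s,W=r
    m=region(W,(.545,.2645),.055,.122,.15);P=W[m];print(n,'tall',len(P),rect(P),np.median(P[:,2]).round(4))
def viewer(n,r):
    if r is None:return
    s,W=r
    m=region(W,(.574,-.186),.065,.045,.062);d=(W[...,:2]-[.574,-.186])@[.177,.984]
    P=W[m&(abs(d)<.022)];print(n,'lips',len(P),rect(P),P[:,2].max().round(4))
    P=W[region(W,(.5817,-.1434),.07,.076,.09)];print(n,'light',len(P),rect(P))
    P=W[region(W,(.539,-.2735),.03,.08,.12)];print(n,'knob',len(P),rect(P),P[:,2].max().round(4))
rack('ra',view((.545,.2645),-3.6,.12,.24,'ra'))
rack('rb',view((.545,.2645),176.4,.12,.26,'rb'))
viewer('vb',view((.574,-.2),169.8,.16,.24,'vb'))
viewer('va',view((.574,-.2),-10.2,.16,.22,'va'))
print(env.read_t(),env.read_qpos())
E
```

```text
ra tall 1266 (array([543.8, 265.4]), 76.7, 10.0, -3.88) 0.1352
rb tall 1132 (array([545.7, 264.9]), 80.0, 9.8, -4.01) 0.1352
vb lips 1367 (array([ 586.8, -187. ]), 64.9, 30.9, -10.14) 0.0608
vb light 1073 (array([ 604.3, -146.7]), 64.3, 15.7, -10.36)
vb knob 7 (array([ 551.4, -276.5]), 5.3, 1.1, 82.87) 0.0915
va lips 1515 (array([ 562.1, -182.1]), 65.4, 29.6, -10.22) 0.0604
va light 1247 (array([ 559.7, -139.3]), 65.0, 15.8, -9.79)
va knob 779 (array([ 538.1, -273.8]), 25.1, 24.2, 54.6) 0.105
11.975 [-3.66287508e+01  4.95395809e+00  1.01710441e+02  1.34926550e-03
  7.33176198e+01  6.35469379e+01]
```

```bash
python3 - <<'E'
from h import *
a=np.radians(-10.2);X=np.array([np.cos(a),np.sin(a)]);Y=np.array([-X[1],X[0]]);o=np.array([.5742,-.185])
for n in('w0','w1','top'):
    W=cloud(load(n+'.npz'));q=W[...,:2]-o;x,y=q@X,q@Y
    for z0,z1,nm,yr in((.03,.064,'lips',(-.022,.022)),(.02,.036,'lugband',(-.012,.012)),(.076,.09,'light',(.03,.06))):
        m=(abs(x)<.07)&(y>yr[0])&(y<yr[1])&(W[...,2]>z0)&(W[...,2]<z1)
        if m.sum()>5: print(n,nm,m.sum(),'x',np.percentile(x[m],[1,99]).round(4),'y',np.percentile(y[m],[1,50,99]).round(4))
    m=(abs(x)<.07)&(abs(y)<.002); print(n,'floor z',np.nanpercentile(W[m][:,2],[10,50,90]).round(4))
p=np.array([.5452,.265]);T=tool(-3.9)
env.gripper_to(.5,40)
env.reach([*p,.20],T)
print('hit',env.movel([*p,.104],v=.1,max_force=8))
env.gripper_to(0,40)
print(env.read_width(),env.read_finger_force(),env.read_contact_force(),env.read_tcp_pos(),env.read_t())
E
```

```text
w0 lips 1165 x [-0.0489  0.0497] y [-0.014   0.0025  0.015 ]
w0 lugband 46 x [-0.0437  0.045 ] y [-0.0059  0.0056  0.0059]
w0 light 1033 x [-0.0538  0.0533] y [0.035  0.0423 0.0499]
w0 floor z [0.0101 0.0122 0.0329]
w1 lips 1064 x [-0.0492  0.0496] y [-0.0139  0.0029  0.0162]
w1 lugband 28 x [-0.0447  0.0447] y [-0.003   0.0052  0.0058]
w1 light 866 x [-0.0527  0.0535] y [0.0357 0.0425 0.0498]
w1 floor z [0.0124 0.4158 0.4273]
top lips 392 x [-0.0509  0.0488] y [-0.0156 -0.0054  0.0142]
top lugband 48 x [-0.0516  0.0497] y [-0.0058 -0.0053  0.0082]
top light 286 x [-0.055   0.0522] y [0.0354 0.0428 0.0496]
top floor z [-0.0012  0.0122  0.0374]
hit False
0.11068081379518681 39.67594563961029 [ 0.27462443 -0.68694803  3.40395939] [0.54568297 0.26508113 0.1047286 ] 15.6333
```

```bash
python3 - <<'E'
from h import *
p=np.array(env.read_tcp_pos())
print('hit',env.movel([p[0],p[1],p[2]+.06],v=.06,max_force=10), env.read_contact_force())
env.movel([p[0],p[1],.27],v=.15)
print(env.read_width(),env.read_contact_force())
env.movel([.5742,-.185,.27],tool(-10.2),v=.2)
env.sleep(.3)
print(env.read_tcp_pos(),env.read_width(),env.read_contact_force(),env.read_t())
s=shot('scene');save('sc2.npz',s);w=shot('wrist')
cv2.imwrite('pics/sc2.png',np.hstack([cv2.resize(s[0][150:300,90:290],(400,300),interpolation=2),cv2.resize(w[0],(400,300))]))
E
```

```text
hit False [-0.42172771 -0.10026785 -1.48339904]
0.11143478780064789 [ 0.70319072  0.97822993 -1.45708115]
[ 0.57423923 -0.18474865  0.27006653] 0.11099802954407098 [-0.14750545  0.85275097 -0.89809529] 20.35
```

View pics/sc2.png

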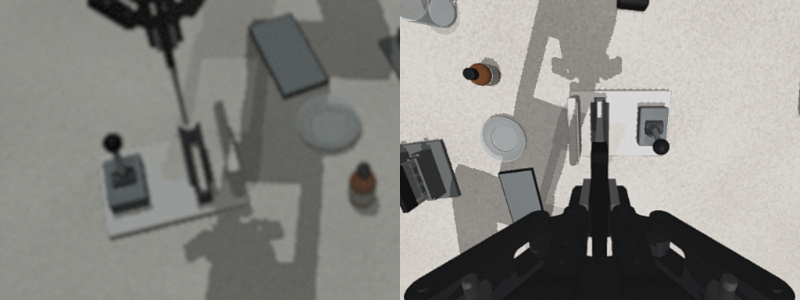

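The left half (scene camera) shows the panel hanging above the slot. The right half (wrist camera) shows the black rail in line with the slot at about (598,110). I'll check the tilt numerically, then lower with a force guard.

```bash
python3 - <<'E'
from h import *
a=np.radians(-10.2);X=np.array([np.cos(a),np.sin(a)]);Y=np.array([-X[1],X[0]]);o=np.array([.5742,-.185])
W=cloud(load('sc2.npz'));q=W[...,:2]-o;x,y=q@X,q@Y
for z0 in(.17,.2,.23,.26,.28):
    m=(abs(x)<.06)&(abs(y)<.04)&(W[...,2]>z0)&(W[...,2]<z0+.03)
    if m.sum()>3: print(z0,m.sum(),'x',np.percentile(x[m],[2,98]).round(4),'y',np.percentile(y[m],[2,50,98]).round(4))
print(env.movel([*o,.17],v=.15,max_force=10))
for z in(.150,.135,.12,.110):
    h=env.movel([*o,z],v=.05,max_force=6)
    print(z,h,env.read_tcp_pos(),env.read_contact_force().round(2),env.read_ft_torque().round(2))
    if h:break
print(env.read_t())
E
```

```text
0.17 21 x [-0.0309  0.0393] y [-0.0029  0.0007  0.0022]
0.2 26 x [-0.0015  0.039 ] y [-0.0029  0.0005  0.0023]
0.23 26 x [0.0158 0.0395] y [-0.0027  0.0001  0.0025]
0.26 85 x [0.0035 0.0389] y [-0.0169  0.      0.0167]
0.28 301 x [-0.0299  0.0383] y [-0.0172 -0.0003  0.0166]
False
0.15 False [ 0.57407195 -0.18493224  0.14968363] [ 0.79 -0.41 -1.41] [-0.02  0.01  0.  ]
0.135 False [ 0.5739414  -0.18488516  0.13447333] [ 0.31  0.48 -0.76] [ 0.02  0.02 -0.04]
0.12 False [ 0.5739477  -0.18486397  0.11949803] [-0.43 -0.42 -1.29] [-0.03 -0.03  0.02]
0.11 False [ 0.57388372 -0.18480072  0.10947295] [ 0.65 -0.87 -1.27] [0.   0.03 0.01]
23.0667
```

```bash
python3 - <<'E'
from h import *
o=np.array([.5742,-.185])
print(env.movel([*o,.103],v=.01,max_force=4),env.read_tcp_pos(),env.read_contact_force().round(2))
p=env.read_tcp_pos()
env.gripper_to(.2);env.gripper_to(.4)
print(env.read_contact_force().round(2),env.read_width())
env.movel([p[0],p[1],.25],v=.12)
a=np.radians(-10.2);X=np.array([np.cos(a),np.sin(a)])
env.movel([*(o-.13*X),.27],v=.25)
s=shot('wrist');save('p.npz',s);W=cloud(s)
P=W[region(W,o,.06,.12,.16)];print('rail',len(P),rect(P),np.median(P[:,2]))
P=W[region(W,(.539,-.2735),.03,.08,.12)];print('knob',len(P),rect(P),P[:,2].max().round(4),env.read_t())
t=shot('scene');cv2.imwrite('pics/p.png',np.hstack([cv2.resize(t[0][150:300,90:290],(400,300),interpolation=2),cv2.resize(s[0],(400,300))]))
E
```

```text
True [ 0.57435728 -0.1850993   0.10673056] [-0.53  0.1   4.1 ]
[-0.15 -0.05  0.96] 0.4013458083415247
rail 1016 (array([ 572.1, -183.5]), 76.5, 9.8, -10.7) 0.1371674838741171
knob 490 (array([ 538.2, -273.9]), 25.3, 23.6, 24.01) 0.1047 26.1583
```

View pics/p.png

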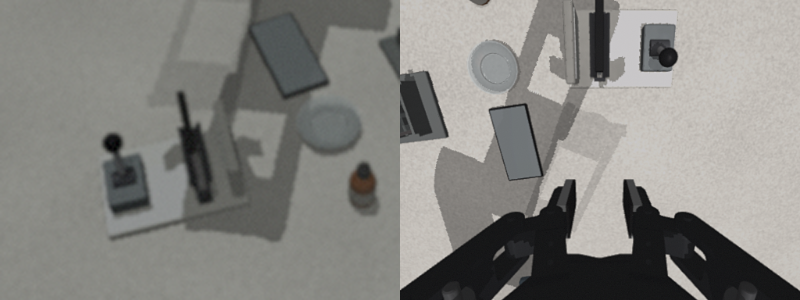

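The panel is seated: its rail top is at 0.137, in line with the slot. The knob at (667,57) in the right half still leans to -x, so next I'll push it toward +x with closed fingers.

```bash
python3 - <<'E'
from h import *
a=np.radians(-10.2);X=np.array([np.cos(a),np.sin(a)]);Y=np.array([-X[1],X[0]]);o=np.array([.5742,-.185])
L=lambda x:o-.0945*Y+x*X
env.gripper_to(0)
env.movel([*L(-.075),.2],v=.2)
env.movel([*L(-.075),.078],v=.12,max_force=8)
print(env.movel([*L(-.03),.078],v=.08,max_force=10))
h=env.movel([*L(.018),.078],v=.03,max_force=9)
p=np.array(env.read_tcp_pos());print(h,(p[:2]-o)@X,env.read_contact_force().round(2))
env.movel([*L(-.06),.078],v=.12)
env.movel([*L(-.12),.25],v=.2)
s=shot('wrist');W=cloud(s);P=W[region(W,L(.0288),.022,.08,.12)];print('knob',len(P),rect(P),P[:,2].max().round(4),'expect',L(.0288))
P=W[region(W,o,.06,.12,.16)];print('rail',len(P),rect(P),np.median(P[:,2]),env.read_t())
t=shot('scene');cv2.imwrite('pics/q.png',np.hstack([t[0][100:300,90:350],cv2.resize(s[0],(267,200))]))
E
```

```text
False
True 0.004577863095127095 [-1.04 -0.12  0.17]
knob 622 (array([ 585.4, -282.8]), 25.3, 24.4, -9.4) 0.1014 expect [ 0.58581033 -0.28310653]
rail 1805 (array([ 573.7, -184.9]), 79.2, 11.0, -10.34) 0.1367558396288504 32.2333
```

View pics/q.png

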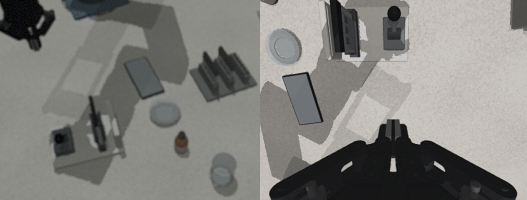

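The knob is now at (393,12) in the right half, over at the +x end stop. The panel is upright in the slot and the bystanders haven't moved.

```bash
python3 -c "
from plant import env
print(env.sign_off())"
```

```text
the job is handed in; nothing more can be done
None
```

I moved the tall panel into the viewer slot, where it rests upright on the bottom, released it, then pushed the lamp lever to its +x end stop and handed the job in at about 32 s; no verdict came back.

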